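# Lay the restored vase in the sanding cradle

## Robot

A 6-joint arm with a two-finger parallel gripper is mounted at the origin on the work surface. World frame = base frame: x ahead of the robot, y to its left, z up, the work surface at z = 0. Lengths are in mm, angles in rad, forces in N, time in s.
With the tool pointing down it reaches from about 400 to 925 mm from the base axis. Payload 12.5 kg.
Tool frame: the origin (TCP) lies on the front face of the gripper's body, between the roots of the fingers; the fingertips stand 78 mm ahead of it and the grasp point (between the pads) lies 59 mm ahead of it (env.nose_length is the distance from the TCP to the fingertips, in mm); z points along the fingers, y is the line along which they close (so a half turn about z gives the same grasp; the last joint's range is limited). The gripper opens to 95 mm and grips with 3 to 60 N. Pads are 20 mm wide; open, the fingers measure 119 mm over their backs; the gripper's body (75 mm by 180 mm) begins 59 mm behind the grasp point.
Start: joints at [1.193, 0.491, 1.559, -0, 1.092, -0.106], TCP at [167.771, 602.072, 292.261] pointing down, gripper open.
Joint ranges: [-3.1, 3.1], [-0.84, 2.19], [0.05, 2.79], [-1.13, 4.28], [0.06, 2.93], [-2.69, 2.69]. Speed limits (rad/s): [2.22, 2.22, 2.79, 3.14, 3.14, 3.14].

## Interface

Orientations are given as [roll, pitch, yaw] about the fixed x, y, z axes, in that order (R = Rz(yaw) Ry(pitch) Rx(roll)).
In Python, from cell import env gives the robot as it stands.
- The arm moves only by the tool jog_arm, never from a script. Its argument "motion" is a list of rows, each a list of 7 numbers: the turn, a rotation vector about the tool's x, y, z in degrees, then the shift along the tool's x, y, z in mm, then the finger opening in mm, from 0 to 95.1. In form: [[wx, wy, wz, x, y, z, hand], ...]. A call has 1 to 10 rows; each row shifts and turns the commanded pose from where the row before left it, along the tool's axes as they then stand; what a row does not reach is not made up. A row lasts 1/8 s, in which the tool goes at most 62.5 mm and 10.7 degrees, less where a joint would pass 70% of its speed; a pose out of reach is approached as far as the arm can. A call is refused whole if a number of a shift passes 62.5 or a number of a turn 10.7, either way. A call with a gripper value outside its range is refused whole. The fingers move at their own pace and stop on an object; the grip force is fixed at half the most. Time passes only in rows, so rows that do not move let the fingers close. It gives the time, the measured TCP pose, the force, the opening and the grip force at its end, in the units of the state.
- env.state(): the state, without advancing time (a new reading comes with each control period).
- env.read_camera(name): name is "side" or "top" or "wrist"; returns a dict with "color" (420x560x3 uint8, red, green, blue), "z_map" (420x560 float32, mm along the optical axis (not along the pixel's ray), 0 where there is no reading), "camera_matrix" (3x3 intrinsics, pixels), "world_to_cam" (4x4, takes a point from world to camera coordinates). Camera axes: x right, y up, looking along -z (the intrinsics and any distortion apply to the point x, -y, -z); pixel columns grow to the right and rows downward; lengths in mm; the calibration is good to about 2 mm. A picture is of the moment at which its call begins.
- env.job_done(): hands the job in; it is judged then, once.
Trained networks look in the newest picture that a camera, given by its name, has taken for a name from the list of things; names that differ only in an ending like _2 or _b are one class to them, and where a whole thing is asked for, a point or a joint stands for the part that bears it (a point fixed in the world has none). Each returns a list of dicts, best first, with "score" (0 to 1); they miss things now and then, are a little off and sometimes report something else, mostly with a low value. They report only what shows in the picture. A call takes as long as a camera call.
- env.recognise(camera, thing): "location" ([column, row] in pixels, amid what is visible of it).
The state is a dict: "t": time; "joints": joint angles; "qvel": joint speeds; "tau": joint torques, N m; "eef_pos": TCP position; "tcp_rot": TCP orientation; "ft_force": force on the tool from outside, world axes, zero at the start; "moment": the same for the moment, N m; "opening": opening from 0.0 (shut) to 1.0 (fully open); "grip_force": force on a finger pad.
Only numpy, scipy, OpenCV 4.12 (cv2) and the standard library are available. Lean on these libraries where they do the work, as an engineer would, in place of code of your own. Each camera call takes 0.05 s, during which the arm holds its last target. There are 200 camera calls.

## Task

Get the grey-green restored vase ready for sanding: clear the rasp off the cradle into the tool tray, lift the vase out of the crate and stand it upright on the grey mat, then take it anew by its body and lay it gently on its side in the padded cradle, neck in the narrow saddle, body in the wide one and the white plaster fill uppermost. The pot is fragile, so never set it down hard, and leave the other pots and things on the bench where they are.

Things in the scene. Friction and masses are not known exactly. Their poses are not given: they have to be found in the camera images.
- vase: restored vase, grey-green, rigid, 0.35 kg, round. Origin: centre of its foot; z up to the mouth, x through the middle of the white plaster fill (a patch 80 degrees wide on body and shoulder). Body 62 mm diameter from 6 to 100 mm up, sloping shoulder to 124 mm, straight neck 26 mm diameter from 124 to 200 mm. Centre of mass 68 mm up. Starts in a compartment of the crate
- vase_mouth (a point): centre of the vase's mouth, 200 mm above its foot on the axis
- crate: fixed plywood crate, 186 x 186 x 111 mm, origin under its centre, sides along x and y. A cross of dividers 95 mm high (walls, dividers and floor 5 mm thick) makes four compartments 85 mm square, centres at +-45 mm in x and y; each holds one vessel. It stands left or right of the mat, the cradle on the other side
- cradle: fixed padded cradle on a 210 x 110 x 14 mm base. Origin under the base's centre; x runs from the narrow saddle to the wide one, z up. The saddles are 90-degree V notches that hold the vase level along x, axis 85 mm up. Wide saddle: centre x = +72 mm, 24 thick, 92 across, flat horn tops 80 mm up. Narrow saddle: x = -65 mm, 20 thick, 68 across, tops 84 mm up. Only the base lies between them
- seat_foot (a point): point of the cradle where the centre of the vase's foot belongs: x = +100 mm, y = 0, z = 85 mm in the cradle's frame
- seat_mouth (a point): point of the cradle where the centre of the vase's mouth belongs: x = -100 mm, y = 0, z = 85 mm in the cradle's frame
- rasp: flat rasp, 80 g, lying across the wide saddle on its two horns, roughly square to the cradle. Origin: on its flat underside at the centre of mass. x runs along it towards the blade: black handle 20 mm wide, 12 mm thick from x = -70 to +25 mm, steel blade 14 mm wide, 5 mm thick from +25 to +105 mm
- tray: fixed open aluminium tool tray, 104 mm (its x) by 230 mm (its y) outside, 18 mm high, walls 5 mm, floor 5 mm above the bench; origin under its centre. The spatula lies along its far side, the near half is free
- spatula: plaster spatula lying along the tray's y axis about 28 mm to the +x side of its centre line, 175 mm long, 13 mm wide, 9 mm high; origin on its underside near the middle, x along it
- mat: fixed grey felt mat, 170 x 170 x 4 mm, origin under its centre: top at 4 mm
- tall_bottle: blue bottle in the crate, upright, 180 mm tall, body 68 mm in diameter, neck 24 to 32 mm; origin under its foot
- brown_jar: brown jar in the crate, 108 mm tall, 70 mm in diameter; origin under its foot
- beaker: white beaker in the crate, 98 mm tall, 68 mm in diameter; origin under its foot
- water_bottle: clear water bottle on the bench, upright, 200 mm tall, 64 mm in diameter; origin under its foot
- abrasive_roll: brown roll of abrasive standing on end, 105 mm tall, 72 mm in diameter; origin at its lower end
- mixing_bowl: blue mixing bowl, 96 mm in diameter, 45 mm high; origin under its foot
- masking_tape: roll of masking tape lying flat, 92 mm in diameter, 24 mm high; origin at the middle of its underside

How it is judged (in metres and radians):
On the way:
1. the vase stands upright on the mat, let go (x of vase in the frame of mat between -0.085 and 0.085 m and y of vase in the frame of mat between -0.085 and 0.085 m and z of vase in the frame of mat below 0.01 m and angle between vase's own z axis and vertical below 0.08 rad and contact force between the fingers and vase below 0.1 N and linear speed of vase below 0.03 m/s), for 0.2 s.
At the end, for the whole second after the job is handed in: vase at rest in the cradle, let go, axis along it within 0.09 rad, mouth and foot each within 20 mm of their seat points (neck in the narrow saddle), middle of the fill within 0.4 rad of straight up; rasp lying flat on the tray floor, at rest (distance between vase and seat_foot below 0.02 m and distance between vase_mouth and seat_mouth below 0.02 m and angle between the z axis of vase and the x axis of cradle, either way round below 0.09 rad and angle between vase's own x axis and vertical below 0.4 rad and contact force between vase and cradle above 1 N and contact force between the fingers and vase below 0.1 N and linear speed of each of vase, rasp below 0.02 m/s and angular speed of vase below 0.2 rad/s and z of rasp in the frame of tray below 0.011 m and angle between rasp's own z axis and vertical below 0.12 rad and x of rasp in the frame of tray between -0.047 and 0.047 m and y of rasp in the frame of tray between -0.11 and 0.11 m); the robot touches nothing.
It fails at once if the vase is set down or knocked hard (over 45 N) on the cradle, mat or crate (contact force between vase and cradle above 45 N or contact force between vase and mat above 45 N or contact force between vase and crate above 45 N).
It fails at once if the vase is dropped (moves faster than 0.4 m/s while not held: a fall of more than about 10 mm) (contact force between the fingers and vase below 0.1 N and linear speed of vase above 0.4 m/s).
It fails at once if another vessel of the crate is shifted by more than 30 mm or tipped (distance of any of tall_bottle, brown_jar, beaker from where it was at the start of the episode above 0.03 m or angle between any of tall_bottle, brown_jar, beaker's own z axis and vertical above 0.3 rad).
It fails at once if the water bottle, abrasive roll, bowl, tape or spatula is shifted by more than 30 mm or tipped (distance of any of water_bottle, abrasive_roll, mixing_bowl, masking_tape, spatula from where it was at the start of the episode above 0.03 m or angle between any of water_bottle, abrasive_roll, mixing_bowl, masking_tape, spatula's own z axis and vertical above 0.3 rad).
It also fails if it takes over 72 s, if anything falls off the work surface, if the arm or the gripper's body presses on something with over 40 N, if the wrist force passes 120 N, or if a joint passes its speed limit or range.

## Working session

There is one attempt and no reset: what is moved stays moved. The work goes in short steps, Python scripts to look and compute and a tool call to move; the robot and the scene stay as the last step left them, time stands still between calls to the robot, and variables do not carry over. Pictures are saved under pics/ and viewed, at most 10 in all, crops included, and the job is handed in when it is done.

Besides the shell and the picture viewer there is one more tool, called as name(argument=value, ...), one argument or row to a line, values as JSON. jog_arm: Moves the arm, as the interface text tells. Its arguments: {"type":"object","properties":{"motion":{"type":"array"}},"required":["motion"]}

```bash
mkdir -p pics; ls; cat > h.py <<'E'
import numpy as np, cv2
from cell import env
def cam(n, save=None):
    d=env.read_camera(n)
    if save: cv2.imwrite('pics/'+save, d['color'][:,:,::-1])
    return d
def cloud(d):
    z=d['z_map'].astype(float); K=d['camera_matrix']; h,w=z.shape
    u,v=np.meshgrid(np.arange(w),np.arange(h))
    p=np.stack([(u-K[0,2])/K[0,0]*z, -(v-K[1,2])/K[1,1]*z, -z, np.ones_like(z)],-1)
    P=p@np.linalg.inv(d['world_to_cam']).T
    P=P[...,:3]; P[z<=0]=np.nan
    return P
E
python3 - <<'E'
from h import *
for n in ['top','side']:
    d=cam(n,n+'1.png'); P=cloud(d); np.save(n+'1.npy',P); np.save(n+'1c.npy',d['color'])
    print(n,np.linalg.inv(d['world_to_cam'])[:3,3].round())
    for t in ['vase','crate','cradle','rasp','tray','mat','spatula','tall_bottle','brown_jar','beaker','water_bottle','abrasive_roll','mixing_bowl','masking_tape']:
        r=env.recognise(n,t)[:2]
        for q in r:
            c,w=map(int,np.round(q['location'])); print(t,round(q['score'],2),c,w,P[w,c].round())
s=env.state(); print(s)
E
```

```text
pics
top [ 384.    2. 1067.]
vase 0.95 160 209 [542. 283. 125.]
crate 0.78 175 234 [493. 267.  50.]
cradle 0.62 283 228 [510.   7.   2.]
cradle 0.59 402 250 [ 451. -285.   14.]
rasp 0.97 445 249 [ 447. -361.   93.]
tray 0.78 281 156 [697.  10.   6.]
tray 0.28 401 250 [ 451. -282.   17.]
mat 0.76 284 227 [512.   4.   6.]
spatula 0.59 401 250 [ 451. -282.   17.]
spatula 0.56 284 145 [725.   2.  11.]
tall_bottle 0.77 194 217 [522. 205. 132.]
brown_jar 0.69 185 254 [441. 227. 114.]
brown_jar 0.17 286 227 [512.  -1.   7.]
beaker 0.66 146 243 [474. 345.  26.]
water_bottle 0.71 169 156 [663. 264. 136.]
abrasive_roll 0.88 414 153 [ 702. -335.   -2.]
mixing_bowl 0.98 244 289 [360. 105.   2.]
masking_tape 0.87 352 289 [ 358. -161.   -1.]
side [379. 601. 727.]
vase 0.74 241 334 [549. 311. 132.]
vase 0.23 365 290 [359.  81.  10.]
crate 0.82 274 343 [501. 286.  80.]
cradle 0.96 348 178 [ 450. -207.   79.]
cradle 0.58 233 243 [690.  27.   7.]
rasp 0.65 360 144 [ 441. -352.   92.]
tray 0.86 233 241 [693.  19.   6.]
mat 0.94 306 250 [511.   0.   5.]
spatula 0.5 220 240 [722.  30.  13.]
tall_bottle 0
[... 206 characters left out ...]
ape 0.76 378 216 [ 356. -170.   -1.]
{'t': 1.5, 'joints': array([ 1.19340216e+00,  4.90882918e-01,  1.55892154e+00, -4.68627754e-05,
        1.09170266e+00, -1.05633134e-01]), 'qvel': array([ 0.00051534, -0.00117147, -0.00037116,  0.00051479, -0.00087711,
        0.00165223]), 'tau': array([-9.52414375e-04, -6.12471557e+01, -2.58424670e+01,  6.92210742e-02,
        4.46272921e-02, -3.77023468e-05]), 'eef_pos': array([167.77289946, 602.05902558, 292.26413057]), 'tcp_rot': array([3.14151198e+00, 5.03752557e-05, 2.86985322e+00]), 'ft_force': array([-0.50447699,  0.23066471,  0.07818608]), 'moment': array([-0.01428869, -0.03414311,  0.00942571]), 'grip_force': 0.0, 'opening': 0.9990644433917011}
```

View pics/top1.png

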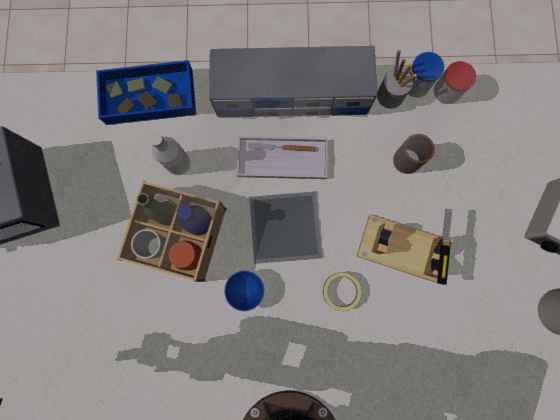

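View pics/side1.png

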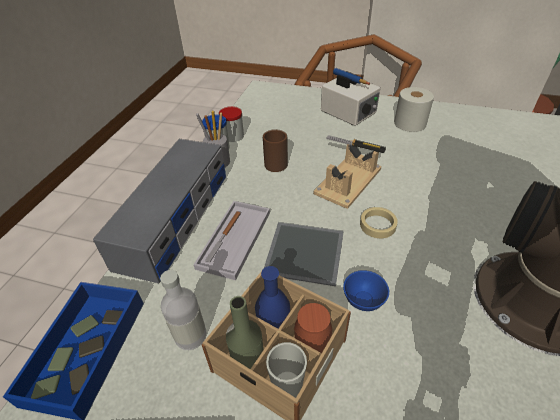

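```bash
python3 - <<'E'
from h import *
def rect(n,box,zr):
    P=np.load(n+'1.npy'); x,y,z=P[...,0],P[...,1],P[...,2]
    m=(x>box[0])&(x<box[1])&(y>box[2])&(y<box[3])&(z>zr[0])&(z<zr[1])
    # keep only largest-ish comp
    pts=P[m]; r=cv2.minAreaRect(pts[:,:2].astype(np.float32))
    print(n,len(pts),np.round(r[0],1),np.round(r[1],1),round(r[2],1),'z',np.median(pts[:,2]).round(1)); return pts
for n in ['top','side']:
    print('crate rim');rect(n,(380,640,150,400),(104,118))
    print('cradle base');rect(n,(380,540,-400,-170),(9,20))
    print('horns');p=rect(n,(380,540,-400,-170),(74,88))
    for a in (-250,):
        pass
    print('narrow');rect(n,(380,540,-290,-170),(76,90))
    print('mat');rect(n,(410,620,-100,100),(2,7.5))
    print('tray rim');rect(n,(610,770,-130,150),(15,25))
    print('rasp');rect(n,(360,580,-420,-320),(88,110))
    print('vase top');rect(n,(480,640,250,400),(190,215))
    print('bottle top');rect(n,(480,600,150,250),(172,195))
    print('water');rect(n,(600,740,200,350),(190,215))
E
```

```text
crate rim
top 1793 [496.6 268.7] [189.1 188.5] 74.6 z 110.8
cradle base
top 2640 [ 458.  -284.8] [197.5 110.3] 70.8 z 13.2
horns
top 537 [ 478.7 -304.8] [163.  163.9] 71.4 z 83.1
narrow
top 196 [ 477.2 -229.3] [20.6 68.8] 71.4 z 82.4
mat
top 3488 [514.4  -0.7] [199.4 208.1] 89.3 z 3.9
tray rim
top 493 [692.6   7.6] [229.7 105.3] 87.5 z 17.3
rasp
top 362 [ 454.4 -363.4] [ 20.6 171.3] 79.8 z 91.2
vase top
top 148 [551.  296.7] [25.6 25. ] 0.1 z 204.0
bottle top
top 166 [525.8 215.1] [29.3 29.8] 47.0 z 184.2
water
top 161 [681.7 276.3] [28.4 28.3] 3.0 z 199.0
crate rim
side 3187 [497.5 269.2] [190.3 189.4] 74.1 z 111.6
cradle base
side 1093 [ 456.4 -290.4] [216.1 110.3] 70.9 z 14.6
horns
side 339 [ 484.3 -304.4] [160.3 162.2] 67.1 z 83.7
narrow
side 129 [ 477.5 -228.4] [24.  68.5] 71.2 z 82.5
mat
side 3780 [5.148e+02 5.000e-01] [208.4 199. ] 0.1 z 4.7
tray rim
side 573 [693.5   7.7] [234.  106.4] 87.7 z 17.9
rasp
side 159 [ 416.1 -356.8] [23.1 94.1] 80.6 z 92.2
vase top
side 273 [551.4 298.4] [24.6 26.5] 20.8 z 205.3
bottle top
side 239 [526.7 216.1] [29.6 29.2] 59.3 z 185.3
water
side 257 [683.1 278.5] [28.5 28.5] 61.1 z 199.9
```

```bash
cat >> h.py <<'E'
from scipy.spatial.transform import Rotation as R, Slerp
import json
def pose(off=59,log=True):
    s=env.state()
    if log: open('log.jsonl','a').write(json.dumps([list(map(float,s['joints'])),list(map(float,s['eef_pos'])),list(map(float,s['tcp_rot']))])+'\n')
    return s, np.array(s['eef_pos']), R.from_euler('xyz',s['tcp_rot'])
def down(yawdeg): return R.from_euler('xyz',[np.pi,0,np.radians(yawdeg)])
def plan(wps,p,r,off=0,vmax=60,amax=10.5):
    """wps: (point, Rot, hand, nrows or 0); the point is the one `off` mm ahead of the TCP"""
    out=[]
    for g,rt,hand,n in wps:
        g=np.array(g,float); g0=p+r.apply([0,0,off]); dr=(r.inv()*rt).as_rotvec()
        n=n or max(1,int(np.ceil(max(np.linalg.norm((g-rt.apply([0,0,off]))-p)/vmax,np.linalg.norm(np.degrees(dr))/amax,np.linalg.norm(g-g0)/vmax))))
        r0=r
        for k in range(1,n+1):
            rk=r0*R.from_rotvec(dr*k/n); pk=g0+(g-g0)*k/n-rk.apply([0,0,off])
            w=np.round(np.degrees((r.inv()*rk).as_rotvec()),1); t=np.round(r.inv().apply(pk-p),0)
            out.append([*(w+0.).tolist(),*(int(v) for v in t),hand])
            p=p+r.apply(t); r=r*R.from_rotvec(np.radians(w))
    for i in range(0,len(out),10): print(json.dumps(out[i:i+10]).replace('.0,',',').replace(' ',''))
    print('end',(p+r.apply([0,0,off])).round(1),np.degrees(r.as_euler('xyz')).round(1))
E
python3 - <<'E'
from h import *
s,p,r=pose()
P=np.load('top1.npy'); x,y,z=P[...,0],P[...,1],P[...,2]
m=(x>740)&(x<900)&(y>-220)&(y<180)&(z>30); q=P[m]; print('cabinet minx',np.nanpercentile(q[:,0],[1,5]),np.nanmax(q[:,2]),q[:,1].min(),q[:,1].max())
plan([((300,560,340),down(140),50,0),((520,150,340),down(75),50,0),((437,-360,200),down(-10.2),50,0),((437,-360,154),down(-10.2),50,2)],p,r)
E
```

```text
cabinet minx [801.02792649 805.36610618] 119.93517603647479 -219.69753793268683 179.93832314983993
[[0,0,8.1,-46,-2,-16,50],[0,0,8.2,-46,5,-16,50],[0,0,8.1,-45,12,-16,50],[0,0,8.1,-54,-22,0,50],[0,0,8.2,-56,-14,0,50],[0,0,8.1,-58,-5,0,50],[0,0,8.1,-58,3,0,50],[0,0,8.1,-58,10,0,50],[0,0,8.2,-55,19,0,50],[0,0,8.1,-52,26,0,50]]
[[0,0,8.1,-47,34,0,50],[0,0,9.5,-57,6,16,50],[0,0,9.4,-56,15,15,50],[0,0,9.5,-52,24,16,50],[0,0,9.5,-48,32,15,50],[0,0,9.5,-41,39,16,50],[0,0,9.4,-35,46,15,50],[0,0,9.5,-26,51,16,50],[0,0,9.5,-18,55,16,50],[0,0,9.4,-8,57,15,50]]
[[0,0,0,0,0,23,50],[0,0,0,0,0,23,50]]
end [ 437.4 -360.4  154.2] [-180.    -0.   -10.2]
```

jog_arm(
  motion=[
    [0, 0, 8.1, -46, -2, -16, 50],
    [0, 0, 8.2, -46, 5, -16, 50],
    [0, 0, 8.1, -45, 12, -16, 50],
    [0, 0, 8.1, -54, -22, 0, 50],
    [0, 0, 8.2, -56, -14, 0, 50],
    [0, 0, 8.1, -58, -5, 0, 50],
    [0, 0, 8.1, -58, 3, 0, 50],
    [0, 0, 8.1, -58, 10, 0, 50],
    [0, 0, 8.2, -55, 19, 0, 50],
    [0, 0, 8.1, -52, 26, 0, 50],
  ],
)

```text
t: 2.75
eef_pos: [492.9, 199.1, 340.5]
tcp_rot: [3.141, -0.0, 1.446]
ft_force: [0.7, -0.1, 0.4]
opening: 0.527
grip_force: 0.0
```

jog_arm(
  motion=[
    [0, 0, 8.1, -47, 34, 0, 50],
    [0, 0, 9.5, -57, 6, 16, 50],
    [0, 0, 9.4, -56, 15, 15, 50],
    [0, 0, 9.5, -52, 24, 16, 50],
    [0, 0, 9.5, -48, 32, 15, 50],
    [0, 0, 9.5, -41, 39, 16, 50],
    [0, 0, 9.4, -35, 46, 15, 50],
    [0, 0, 9.5, -26, 51, 16, 50],
    [0, 0, 9.5, -18, 55, 16, 50],
    [0, 0, 9.4, -8, 57, 15, 50],
  ],
)

```text
t: 4.0
eef_pos: [436.8, -362.4, 199.7]
tcp_rot: [3.142, -0.0, -0.183]
ft_force: [0.7, 0.3, 0.4]
opening: 0.523
grip_force: 0.0
```

```bash
python3 - <<'E'
from h import *
s,p,r=pose(); print(s['t'],p,s['joints'].round(3),np.degrees(s['tcp_rot']))
plan([((437,-360,154),down(-10.2),50,0)],p,r)
E
```

```text
4.0 [ 436.75679891 -362.40962746  199.74202959] [-0.809  0.521  1.799  0.     0.821  0.945] [ 1.79997259e+02 -1.70127417e-02 -1.04935693e+01]
[[0,0,-0.3,0,-2,46,50]]
end [ 437.1 -360.4  153.7] [180.   -0.  -10.2]
```

jog_arm(
  motion=[
    [0, 0, -0.3, 0, -2, 26, 50],
    [0, 0, 0, 0, 0, 20, 50],
    [0, 0, 0, 0, 0, 0, 10],
    [0, 0, 0, 0, 0, 0, 10],
    [0, 0, 0, 0, 0, 0, 10],
    [0, 0, 0, 0, 0, 0, 10],
    [0, 0, 0, 0, 0, -20, 10],
    [0, 0, 0, 0, 0, -50, 10],
  ],
)

```text
t: 5.0
eef_pos: [437.1, -357.9, 223.5]
tcp_rot: [-3.139, 0.003, -0.172]
ft_force: [0.9, -0.6, -0.3]
opening: 0.206
grip_force: 30.0
```

```bash
python3 - <<'E'
from h import *
s,p,r=pose(); print(s['t'],p,s['opening'],s['grip_force'])
d=cam('side','s2.png')
t=np.array([693,7.6])+(-15)*np.array([.999,-.0436])+(-20)*np.array([.0436,.999])
print(t)
plan([((*t,180),down(87.5),10,0),((*t,90),down(87.5),10,0),((*t,84),down(87.5),10,1)],p,r)
E
```

```text
5.0 [ 437.13327392 -357.908349    223.50424279] 0.2056960110566171 29.99866157770157
[677.143 -11.726]
[[0,0,-9.7,18,-38,4,10],[-0.1,0,-9.8,24,-35,5,10],[0,0,-9.7,29,-30,4,10],[0,0,-9.8,34,-25,4,10],[0,0,-9.7,38,-18,5,10],[-0.1,0,-9.7,40,-12,4,10],[0,0,-9.8,42,-5,4,10],[0,0,-9.7,42,2,5,10],[-0.1,0,-9.7,41,10,4,10],[0,0,-9.8,39,16,4,10]]
[[0,0,0,0,0,45,10],[0,0,0,0,0,45,10],[0,0,0,0,0,6,10]]
end [677.2 -12.2  84.4] [180.    0.   87.5]
```

jog_arm(
  motion=[
    [0, 0, -9.7, 18, -38, 4, 10],
    [-0.1, 0, -9.8, 24, -35, 5, 10],
    [0, 0, -9.7, 29, -30, 4, 10],
    [0, 0, -9.8, 34, -25, 4, 10],
    [0, 0, -9.7, 38, -18, 5, 10],
    [-0.1, 0, -9.7, 40, -12, 4, 10],
    [0, 0, -9.8, 42, -5, 4, 10],
    [0, 0, -9.7, 42, 2, 5, 10],
    [-0.1, 0, -9.7, 41, 10, 4, 10],
    [0, 0, -9.8, 39, 16, 4, 10],
  ],
)

```text
t: 6.3
eef_pos: [678.5, -11.5, 180.7]
tcp_rot: [3.138, 0.003, 1.533]
ft_force: [0.4, -0.1, -1.2]
opening: 0.21
grip_force: 30.0
```

jog_arm(
  motion=[
    [0, 0, 0, 0, 0, 45, 10],
    [0, 0, 0, 0, 0, 30, 10],
    [0, 0, 0, 0, 0, 0, 10],
  ],
)

```text
t: 6.68
eef_pos: [677.2, -12.9, 103.7]
tcp_rot: [-3.141, 0.003, 1.528]
ft_force: [-0.1, 0.7, -0.2]
opening: 0.209
grip_force: 30.0
```

```bash
python3 - <<'E'
from h import *
s,p,r=pose(); print(s['t'],p,s['opening'],s['grip_force'])
t=[677.1,-11.7]
plan([((*t,84),down(87.5),10,2)],p,r)
d=cam('top'); P=cloud(d); 
b=P[(abs(P[...,0]-690)<150)&(abs(P[...,1]-8)<200)]
d=cam('side','s2b.png')
E
```

```text
6.675 [677.18958106 -12.87218226 103.72714924] 0.2085025978730252 29.99858647584915
[[0,0.1,0,1,0,10,10],[0,0.1,0,0,0,10,10]]
end [677.2 -11.9  83.7] [-180.    -0.    87.5]
```

View pics/s2b.png

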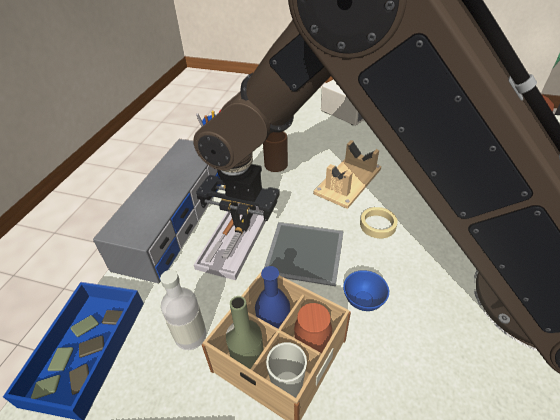

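The picture shows the gripper at (240,205) over the tray. The rasp blade is inside the tray, clear of the near wall and the spatula. The cradle (350,170) is empty.

jog_arm(
  motion=[
    [0, 0, 0, 0, 0, 10, 10],
    [0, 0, 0, 0, 0, 9, 10],
    [0, 0, 0, 0, 0, 0, 10],
    [0, 0, 0, 0, 0, 0, 28],
    [0, 0, 0, 0, 0, 0, 28],
    [0, 0, 0, 0, 0, -30, 28],
    [0, 0, 0, 0, 0, -60, 40],
    [0, 0, 0, 0, 0, -60, 40],
    [0, 0, 0, 0, 0, -60, 40],
  ],
)

```text
t: 7.9
eef_pos: [677.2, -12.4, 299.1]
tcp_rot: [3.138, 0.003, 1.528]
ft_force: [-0.3, -0.8, 0.0]
opening: 0.418
grip_force: 0.0
```

```bash
python3 - <<'E'
from h import *
s,p,r=pose(); print(s['t'],p,s['joints'].round(3))
# probe then go above vase, TCP z=380 for a look
plan([((690,60,320),down(60)*R.from_euler('x',20,degrees=True),45,0),((560,230,400),down(50),45,0)],p,r)
E
```

```text
7.9 [677.23114343 -12.44662735 299.12440921] [-0.115  0.561  1.412 -0.003  1.165 -0.07 ]
[[5,1.2,6.8,18,2,-5,45],[4.9,1.3,6.8,19,0,-5,45],[5,1.2,6.8,18,-3,-5,45],[5,1.2,6.8,18,-5,-3,45],[-5,0.4,2.5,21,-53,-2,45],[-5,0.5,2.5,18,-54,-7,45],[-5,0.4,2.5,16,-54,-11,45],[-5,0.5,2.4,14,-53,-15,45]]
end [560.  230.2 399.7] [180.  -0.  50.]
```

jog_arm(
  motion=[
    [5, 1.2, 6.8, 18, 2, -5, 45],
    [4.9, 1.3, 6.8, 19, 0, -5, 45],
    [5, 1.2, 6.8, 18, -3, -5, 45],
    [5, 1.2, 6.8, 18, -5, -3, 45],
  ],
)

```text
t: 8.4
eef_pos: [690.1, 60.6, 317.9]
tcp_rot: [-2.789, 0.001, 1.044]
ft_force: [0.3, 0.3, -0.3]
opening: 0.475
grip_force: 0.0
```

```bash
python3 - <<'E'
from h import *
s,p,r=pose(); print(p,np.degrees(s['tcp_rot']).round(1),s['joints'].round(3))
E
```

```text
[690.09725534  60.58555871 317.89965288] [-1.598e+02  1.000e-01  5.980e+01] [-0.052  0.668  1.188  0.157  1.602  0.455]
```

jog_arm(
  motion=[
    [-5, 0.4, 2.5, 21, -53, -2, 45],
    [-5, 0.5, 2.5, 18, -54, -7, 45],
    [-5, 0.4, 2.5, 16, -54, -11, 45],
    [-5, 0.5, 2.4, 14, -53, -15, 45],
    [0, 0, 0, 0, 0, 0, 45],
  ],
)

```text
t: 9.02
eef_pos: [558.0, 233.1, 400.3]
tcp_rot: [3.139, -0.004, 0.878]
ft_force: [0.4, -0.4, -0.4]
opening: 0.473
grip_force: 0.0
```

```bash
python3 - <<'E'
from h import *
s,p,r=pose(); print(p,np.degrees(s['tcp_rot']).round(1),s['joints'].round(3))
d=cam('wrist','w1.png'); P=cloud(d); print(np.linalg.inv(d['world_to_cam']).round(2))
np.save('w1.npy',P)
# tray check by top
d=cam('top'); P=cloud(d)
m=(P[...,0]>640)&(P[...,0]<712)&(abs(P[...,1]-8)<110); c=d['color'].astype(int).sum(2)
q=P[m&(c<250)&(P[...,2]>10)]; print(len(q),cv2.minAreaRect(q[:,:2].astype(np.float32)),np.percentile(q[:,2],[5,50,95]))
a=d['color'][120:300,100:340]; t=cv2.resize(a,None,fx=2.5,fy=2.5,interpolation=cv2.INTER_CUBIC)
w=cv2.imread('pics/w1.png')
cv2.imwrite('pics/c1.png',np.vstack([np.hstack([w, np.zeros((420,240,3),np.uint8)])[:, :600], ])) if 0 else None
v=np.zeros((600,800,3),np.uint8); v[:450,:600]=t[:,:,::-1]; cv2.imwrite('pics/t2.png',t[:,:,::-1])
E
```

```text
[557.95131024 233.13171572 400.28296653] [179.8  -0.2  50.3] [ 0.287  0.374  1.459 -0.     1.303  0.98 ]
[[ 7.7000e-01  6.2000e-01  1.7000e-01  6.0579e+02]
 [-6.4000e-01  7.4000e-01  2.0000e-01  2.9176e+02]
 [ 0.0000e+00 -2.6000e-01  9.6000e-01  4.9456e+02]
 [ 0.0000e+00  0.0000e+00  0.0000e+00  1.0000e+00]]
217 ((676.1779174804688, -37.55514907836914), (89.32951354980469, 20.799978256225586), 87.31199645996094) [12.20636903 15.84759524 18.37745942]
```

View pics/w1.png

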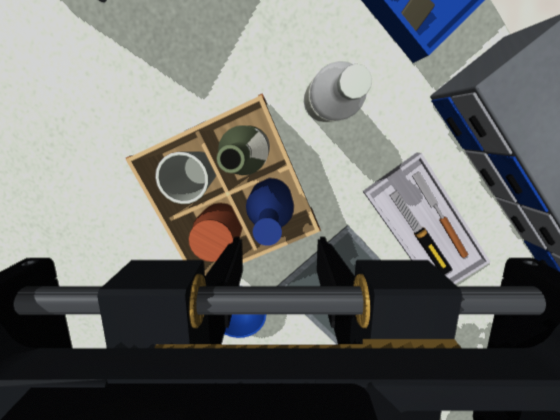

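```bash
python3 - <<'E'
from h import *
P=np.load('w1.npy'); C=cv2.imread('pics/w1.png').astype(int)
c=np.array([551,297.5]); x,y,z=P[...,0],P[...,1],P[...,2]
rr=np.hypot(x-c[0],y-c[1]); m=(rr<38)&(z>85)&(z<140)
m2=(rr<16)&(z>198); print('mouth',P[m2][:,:2].mean(0),len(P[m2]))
a=np.degrees(np.arctan2(y-c[1],x-c[0]))
for k in range(-180,180,15):
    s=m&(a>=k)&(a<k+15)&(rr>16)
    if s.sum()>3: print(k,s.sum(),C[s].mean(0).round(),C[s].max(0),z[s].mean().round(),z[s].max().round())
im=cv2.resize(C[100:200,190:310].astype(np.uint8),None,fx=5,fy=5,interpolation=cv2.INTER_CUBIC); cv2.imwrite('pics/w1c.png',im)
E
```

```text
mouth [549.70618215 288.64279845] 3015
-165 4 [60. 81. 75.] [73 98 90] 107.0 109.0
-150 22 [44. 59. 54.] [ 78 104  94] 112.0 117.0
-135 34 [33. 45. 41.] [56 75 67] 114.0 122.0
-120 41 [32. 43. 40.] [40 54 57] 114.0 123.0
-105 44 [33. 44. 40.] [44 61 66] 114.0 124.0
-90 49 [34. 45. 41.] [45 62 65] 115.0 125.0
-75 56 [38. 50. 47.] [ 94 114 123] 114.0 125.0
-60 67 [106. 116. 116.] [122 131 140] 116.0 127.0
-45 73 [118. 126. 127.] [125 132 133] 115.0 128.0
-30 86 [123. 132. 132.] [136 146 146] 116.0 129.0
-15 90 [137. 146. 146.] [150 159 159] 115.0 131.0
0 95 [132. 142. 141.] [155 166 166] 115.0 130.0
15 91 [53. 68. 62.] [128 133 131] 116.0 130.0
30 87 [56. 76. 69.] [ 78 108 118] 116.0 130.0
45 82 [63. 85. 78.] [ 79 110 123] 116.0 130.0
60 74 [66. 89. 82.] [ 78 109 124] 117.0 130.0
75 68 [68. 91. 84.] [ 84 118 133] 116.0 129.0
90 55 [66. 89. 81.] [ 78 108 122] 116.0 125.0
105 41 [62. 84. 77.] [ 76 106 118] 113.0 123.0
120 16 [57. 77. 70.] [67 89 79] 110.0 115.0
```

View pics/w1c.png

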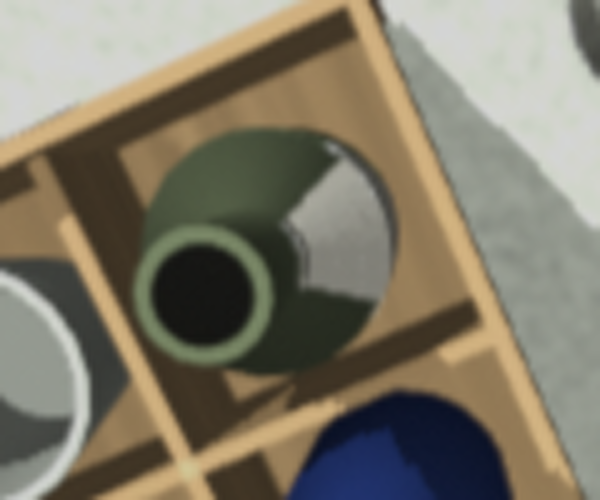

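```bash
cat > kin.py <<'E'
from h import *
from scipy.optimize import least_squares
def fk(q,k,s4=1,s6=-1):
    a1,lat,d1,L2,a3,L4,d6,lat6=k
    r=R.from_euler('z',q[0]); p=r.apply([a1,lat,d1])
    r=r*R.from_euler('y',q[1]); p=p+r.apply([0,0,L2])
    r=r*R.from_euler('y',q[2]); p=p+r.apply([a3,0,L4])
    r=r*R.from_euler('z',s4*q[3])*R.from_euler('y',q[4]); p=p+r.apply([0,lat6,d6])
    r=r*R.from_euler('z',-s6*q[5]+C6)
    return p,r
C6=-np.pi/2
def load(): return [json.loads(l) for l in open('log.jsonl')]
def fit(s4,verbose=1):
    D=load()
    def f(k): return np.concatenate([fk(d[0],k,s4)[0]-d[1] for d in D]+[np.array([1e-3*(k[0]),1e-3*k[4],1e-2*k[7]])])
    return least_squares(f,[0,60,300,600,0,550,250,0],x_scale=100)
E
python3 - <<'E'
from kin import *
for s4 in (1,-1):
    o=fit(s4); print(s4,o.cost,o.x.round(1),np.abs(o.fun).max())
    for s6 in (1,-1):
        print(s6,[round(float(np.degrees((fk(d[0],o.x,s4,s6)[1].inv()*R.from_euler('xyz',d[2])).magnitude())),1) for d in load()])
E
```

```text
1 0.000928799077766704 [ -0.   65.9 196.7 586.8  43.1 411.  194.3  -0. ] 0.04309972518729451
1 [167.9, 71.7, 72.3, 172.0, 171.9, 127.9, 67.7]
-1 [180.0, 180.0, 180.0, 180.0, 180.0, 180.0, 180.0]
-1 1057.5666646006316 [ 13.9  45.1  81.4 514.2  -4.8 405.   59.6  26.3] 35.37894088186107
1 [167.9, 71.7, 72.3, 171.7, 171.8, 129.1, 67.7]
-1 [180.0, 180.0, 180.0, 179.7, 179.8, 179.4, 180.0]
```

```bash
sed -i 's/^C6=.*/C6=np.pi\/2/; s/s4=1,s6=-1)/s4=1,s6=-1)/' kin.py; cat >> kin.py <<'E'
K=fit(1).x
LO=np.array([-3.1,-.84,.05,-1.13,.06,-2.69]); HI=np.array([3.1,2.19,2.79,4.28,2.93,2.69])
def ik(p,r,seed):
    def f(q):
        a,b=fk(q,K); return np.r_[(a-p)/100,(b.inv()*r).as_rotvec()]
    o=least_squares(f,np.clip(seed,LO+.02,HI-.02),bounds=(LO,HI),xtol=1e-10)
    return o.x,o.cost
def iks(p,r,n=25,rng=np.random.default_rng(0)):
    S=[]
    for _ in range(n):
        q,c=ik(p,r,[np.arctan2(p[1],p[0])+rng.normal(0,.3),rng.uniform(0,1.2),rng.uniform(.8,2.3),rng.uniform(-1.1,4.2),rng.uniform(.3,2.7),rng.uniform(-2.6,2.6)])
        if c<1e-8 and not any(np.abs(q-s).max()<.05 for s in S): S.append(q)
    return S
def tool(az,th,flip=1):
    """tool z = horizontal dir az tilted th down (deg); closing axis horizontal"""
    a,t=np.radians([az,th]); z=np.array([np.cos(a)*np.cos(t),np.sin(a)*np.cos(t),-np.sin(t)])
    y=flip*np.array([-np.sin(a),np.cos(a),0]); return R.from_matrix(np.stack([np.cross(y,z),y,z],1))
XC=np.array([-np.cos(np.radians(71.3)),-np.sin(np.radians(71.3))])
def tcp(g,r): return np.array(g)-r.apply([0,0,59])
E
timeout 500 python3 - <<'E'
from kin import *
print([round(float(np.degrees((fk(d[0],K)[1].inv()*R.from_euler('xyz',d[2])).magnitude())),2) for d in load()])
for th in (0,20):
  gf=np.array([*(np.array([456.5,-290.5])+35*XC),85])
  for fl in (1,-1):
    rf=tool(71.3,90+th,fl); F=iks(tcp(gf,rf),rf)
    for az in (0,30,71,110,150,180,-120,-90,-60,-30):
      rm=tool(az,th,fl); M=iks(tcp([512,0,69],rm),rm,12)
      if not (F and M): print(th,fl,az,len(F),len(M)); continue
      b=min(((np.abs(a-f).max(),tuple(a.round(2)),tuple(f.round(2))) for a in M for f in F)); print(th,fl,az,len(F),len(M),round(b[0],2),*[list(map(float,v)) for v in b[1:]])
E
```

```text
[0.0, 0.0, 0.0, 0.0, 0.0, 0.0, 0.0]
0 1 0 0 1
0 1 30 0 1
0 1 71 0 1
0 1 110 0 1
0 1 150 0 1
0 1 180 0 1
0 1 -120 0 1
0 1 -90 0 0
0 1 -60 0 0
0 1 -30 0 1
0 -1 0 1 1 2.78 [-0.26, 1.34, 2.58, 2.78, 2.33, -1.82] [-0.75, 0.58, 1.88, -0.0, 0.67, -0.42]
0 -1 30 1 1 1.95 [-0.62, 1.2, 2.44, 1.95, 1.77, -2.03] [-0.75, 0.58, 1.88, -0.0, 0.67, -0.42]
0 -1 71 1 1 1.26 [-0.64, 1.06, 2.04, 1.26, 1.58, -1.53] [-0.75, 0.58, 1.88, -0.0, 0.67, -0.42]
0 -1 110 1 1 1.19 [-0.48, 1.1, 1.65, 0.78, 1.86, -1.3] [-0.75, 0.58, 1.88, -0.0, 0.67, -0.42]
0 -1 150 1 1 1.48 [-0.26, 1.16, 1.37, 0.32, 2.16, -1.39] [-0.75, 0.58, 1.88, -0.0, 0.67, -0.42]
0 -1 180 1 1 1.56 [-0.09, 1.18, 1.3, -0.11, 2.23, -1.64] [-0.75, 0.58, 1.88, -0.0, 0.67, -0.42]
0 -1 -120 1 1 1.5 [0.23, 1.11, 1.56, -0.87, 1.88, -1.92] [-0.75, 0.58, 1.88, -0.0, 0.67, -0.42]
0 -1 -90 1 0
0 -1 -60 1 0
0 -1 -30 1 1 3.93 [0.2, 1.2, 2.44, 3.93, 1.94, -1.22] [-0.75, 0.58, 1.88, -0.0, 0.67, -0.42]
20 1 0 0 1
20 1 30 0 1
20 1 71 0 1
20 1 110 0 1
20 1 150 0 1
20 1 180 0 1
20 1 -120 0 1
20 1 -90 0 0
20 1 -60 0 0
20 1 -30 0 1
20 -1 0 1 1 3.53 [-0.24, 1.05, 2.62, 2.91, 1.73, -1.69] [-0.6, 0.59, 1.94, -0.62, 0.61, 0.24]
20 -1 30 1 1 2.73 [-0.57, 0.95, 2.47, 2.12, 1.36, -1.83] [-0.6, 0.59, 1.94, -0.62, 0.61, 0.24]
20 -1 71 1 1 1.85 [-0.61, 0.89, 2.08, 1.23, 1.28, -1.39] [-0.6, 0.59, 1.94, -0.62, 0.61, 0.24]
20 -1 110 1 1 1.48 [-0.46, 0.95, 1.71, 0.7, 1.59, -1.24] [-0.6, 0.59, 1.94, -0.62, 0.61, 0.24]
20 -1 150 1 1 1.64 [-0.25, 1.02, 1.44, 0.26, 1.88, -1.4] [-0.6, 0.59, 1.94, -0.62, 0.61, 0.24]
20 -1 180 1 1 1.87 [-0.09, 1.04, 1.37, -0.09, 1.94, -1.63] [-0.6, 0.59, 1.94, -0.62, 0.61, 0.24]
20 -1 -120 1 1 2.21 [0.22, 0.97, 1.63, -0.77, 1.61, -1.97] [-0.6, 0.59, 1.94, -0.62, 0.61, 0.24]
20 -1 -90 1 0
20 -1 -60 1 0
20 -1 -30 1 1 4.41 [0.17, 0.95, 2.47, 3.79, 1.44, -1.39] [-0.6, 0.59, 1.94, -0.62, 0.61, 0.24]
```

```bash
python3 - <<'E'
from kin import *
s,p,r=pose()
plan([((551,297,330),down(120),45,0),((551,297,231),down(120),45,3)],p,r)
print(ik(np.array([551,297,231]),down(120),s['joints'])[0].round(2), ik(np.array([505,30,230]),down(77),s['joints'])[0].round(2))
E
```

```text
[[0,0,-10,6,-7,10,45],[0,0,-10,8,-6,9,45],[0,0,-9.9,9,-4,10,45],[0,0,-10,9,-3,10,45],[0,0,-10,9,-2,10,45],[0,0,-10,10,1,9,45],[0,0,-10,9,2,10,45],[0,0,0,0,0,33,45],[0,0,0,0,0,33,45],[0,0,0,0,0,33,45]]
end [551.3 296.9 231. ] [180.   0. 120.]
[ 0.39  0.56  1.62 -0.    0.96 -0.13] [-0.07  0.4   1.92 -0.    0.82  0.16]
```

jog_arm(
  motion=[
    [0, 0, -10, 6, -7, 10, 45],
    [0, 0, -10, 8, -6, 9, 45],
    [0, 0, -9.9, 9, -4, 10, 45],
    [0, 0, -10, 9, -3, 10, 45],
    [0, 0, -10, 9, -2, 10, 45],
    [0, 0, -10, 10, 1, 9, 45],
    [0, 0, -10, 9, 2, 10, 45],
    [0, 0, 0, 0, 0, 0, 45],
    [0, 0, 0, 0, 0, 0, 45],
  ],
)

```text
t: 10.25
eef_pos: [552.4, 295.7, 329.2]
tcp_rot: [-3.141, 0.0, 2.088]
ft_force: [0.7, -0.2, -0.4]
opening: 0.472
grip_force: 0.0
```

```bash
python3 - <<'E'
from kin import *
s,p,r=pose(); print(p,np.degrees(s['tcp_rot']))
d=cam('wrist'); P=cloud(d); q=P[(np.hypot(P[...,0]-551,P[...,1]-297)<25)&(P[...,2]>199)&(P[...,2]<212)]
print(len(q),cv2.minEnclosingCircle(q[:,:2].astype(np.float32)),np.median(q[:,2]))
plan([((551,297,231),down(120),45,3)],p,r)
E
```

```text
[552.37450356 295.65442797 329.22784254] [-1.79959982e+02  4.77659696e-04  1.19657527e+02]
961 ((552.3234252929688, 299.178955078125), 13.147393226623535) 206.74838511002048
[[0,0,-0.1,1,0,33,45],[0,0,-0.1,0,0,32,45],[0,0,-0.1,1,0,33,45]]
end [551.3 297.4 231.2] [-180.    0.  120.]
```

jog_arm(
  motion=[
    [0, 0, 0, 2, 1, 33, 45],
    [0, 0, 0, 1, 0, 33, 45],
    [0, 0, 0, 0, 0, 32, 45],
    [0, 0, 0, 0, 0, 0, 45],
    [0, 0, 0, 0, 0, 0, 15],
    [0, 0, 0, 0, 0, 0, 15],
    [0, 0, 0, 0, 0, 0, 15],
    [0, 0, 0, 0, 0, 0, 15],
    [0, 0, 0, 0, 0, -8, 15],
    [0, 0, 0, 0, 0, -15, 15],
  ],
)

```text
t: 11.55
eef_pos: [550.8, 299.6, 254.6]
tcp_rot: [-3.14, -0.0, 2.093]
ft_force: [0.8, -0.0, -5.2]
opening: 0.272
grip_force: 30.0
```

```bash
python3 - <<'E'
from kin import *
s,p,r=pose(); print(p,np.degrees(s['tcp_rot']),s['ft_force'],s['opening'])
plan([((552,298,450),down(120),15,6),((505,30,450),down(77),15,0),((505,30,260),down(77),15,5)],p,r,vmax=50)
E
```

```text
[550.78861495 299.59239824 254.60149517] [-1.79907014e+02 -5.68543408e-03  1.19935450e+02] [ 7.70071659e-01 -4.07410343e-03 -5.16690600e+00] 0.27162429599441296
[[0,0,0,0,0,-33,15],[0,0,0,-1,0,-32,15],[0,0,0,0,0,-33,15],[-0.1,0,0,0,0,-32,15],[0,0,-0.1,-1,0,-33,15],[0,0,0,0,0,-32,15],[0,0,7.2,-35,-29,0,15],[0,0,7.1,-38,-25,0,15],[0,0,7.2,-41,-19,0,15],[0,0,7.2,-43,-15,0,15]]
[[0,0,7.2,-44,-9,0,15],[0,0,7.1,-45,-3,0,15],[0,0,0,0,0,38,15],[0,0,0,0,0,38,15],[0,0,0,0,0,38,15],[0,0,0,0,0,38,15],[0,0,0,0,0,38,15]]
end [504.9  30.4 259.6] [180.  -0.  77.]
```

jog_arm(
  motion=[
    [0, 0, 0, 0, 0, -33, 15],
    [0, 0, 0, -1, 0, -32, 15],
    [0, 0, 0, 0, 0, -33, 15],
    [0, 0, 0, 0, 0, -32, 15],
    [0, 0, -0.1, -1, 0, -33, 15],
    [0, 0, 0, 0, 0, -32, 15],
    [0, 0, 7.2, -35, -29, 0, 15],
    [0, 0, 7.1, -38, -25, 0, 15],
    [0, 0, 7.2, -41, -19, 0, 15],
    [0, 0, 7.2, -43, -15, 0, 15],
  ],
)

```text
t: 12.8
eef_pos: [519.8, 117.7, 450.3]
tcp_rot: [3.141, 0.0, 1.59]
ft_force: [0.7, -0.2, -3.2]
opening: 0.27
grip_force: 30.0
```

jog_arm(
  motion=[
    [0, 0, 7.2, -44, -9, 0, 15],
    [0, 0, 7.1, -45, -3, 0, 15],
    [0, 0, 0, 0, 0, 38, 15],
    [0, 0, 0, 0, 0, 38, 15],
    [0, 0, 0, 0, 0, 38, 15],
    [0, 0, 0, 0, 0, 38, 15],
    [0, 0, 0, 0, 0, 30, 15],
    [0, 0, 0, 0, 0, 0, 15],
    [0, 0, 0, 0, 0, 0, 15],
  ],
)

```text
t: 13.92
eef_pos: [505.5, 30.4, 269.0]
tcp_rot: [3.14, -0.0, 1.345]
ft_force: [0.2, -0.4, -4.5]
opening: 0.269
grip_force: 30.0
```

```bash
python3 - <<'E'
from kin import *
s,p,r=pose(); print(s['t'],p,np.degrees(s['tcp_rot']),s['ft_force'],s['opening'])
d=cam('side','s3.png'); P=cloud(d)
m=(abs(P[...,0]-505)<45)&(abs(P[...,1]-30)<45)&(P[...,2]<140)&(P[...,2]>15)
q=P[m]; print(len(q),np.percentile(q[:,2],[.5,2]))
plan([((505,30,236),down(77),15,4)],p,r)
E
```

```text
13.925 [505.51887339  30.37082741 268.9759131 ] [ 1.79894540e+02 -7.34850127e-03  7.70385502e+01] [ 0.17978857 -0.35440828 -4.47029658] 0.26853041872937405
775 [47.51411271 49.66115298]
[[0,0,0,0,0,8,15],[0.1,0,0,0,0,8,15],[0,0,0,0,0,9,15],[0,0,0,0,0,8,15]]
end [505.6  30.4 236. ] [180.  -0.  77.]
```

View pics/s3.png

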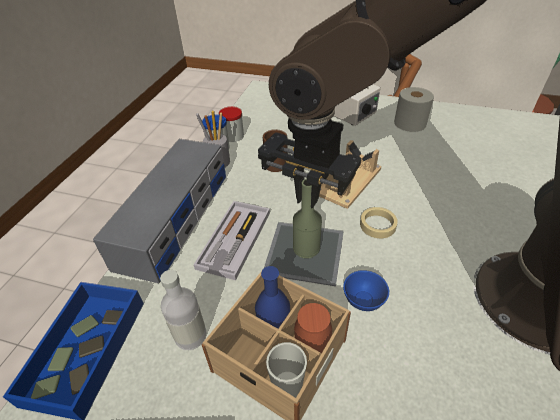

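The vase hangs upright above the mat at (307,230). The rasp lies flat in the tray at (243,235).

jog_arm(
  motion=[
    [0, 0, 0, 0, 0, 8, 15],
    [0, 0, 0, 0, 0, 8, 15],
    [0, 0, 0, 0, 0, 8, 15],
    [0, 0, 0, 0, 0, 6, 15],
    [0, 0, 0, 0, 0, 3, 15],
    [0, 0, 0, 0, 0, 1, 15],
    [0, 0, 0, 0, 0, 1, 15],
    [0, 0, 0, 0, 0, 0, 15],
  ],
)

```text
t: 14.98
eef_pos: [505.0, 30.4, 232.5]
tcp_rot: [3.141, 0.0, 1.344]
ft_force: [1.1, 0.6, -4.6]
opening: 0.266
grip_force: 30.0
```

jog_arm(
  motion=[
    [0, 0, 0, 0, 0, 1, 15],
    [0, 0, 0, 0, 0, 1, 15],
    [0, 0, 0, 0, 0, 0, 15],
  ],
)

```text
t: 15.35
eef_pos: [505.2, 30.3, 231.9]
tcp_rot: [3.14, 0.0, 1.345]
ft_force: [-3.0, -1.3, 12.5]
opening: 0.269
grip_force: 30.0
```

jog_arm(
  motion=[
    [0, 0, 0, 0, 0, -0.5, 15],
    [0, 0, 0, 0, 0, 0, 20],
    [0, 0, 0, 0, 0, 0, 28],
    [0, 0, 0, 0, 0, 0, 50],
    [0, 0, 0, 0, 0, 0, 60],
    [0, 0, 0, 0, 0, -10, 60],
    [0, 0, 0, 0, 0, -50, 60],
    [0, 0, 0, 0, 0, -50, 80],
  ],
)

```text
t: 16.35
eef_pos: [504.8, 30.4, 342.8]
tcp_rot: [-3.141, 0.0, 1.345]
ft_force: [0.5, 0.0, 0.4]
opening: 0.688
grip_force: 0.0
```

```bash
cat > cyl.py <<'E'
from kin import *
def vase(P):
    q=P[(np.hypot(P[...,0]-505,P[...,1]-30)<70)&(P[...,2]>25)&(P[...,2]<98)]
    f=lambda c: np.hypot(q[:,0]-c[0],q[:,1]-c[1])-31
    return least_squares(f,[505,30],loss='soft_l1').x.round(1),len(q)
E
python3 - <<'E'
from cyl import *
s,p,r=pose(); print(s['t'],p)
d=cam('side'); print(vase(cloud(d)))
P=cloud(d); q=P[(np.hypot(P[...,0]-505,P[...,1]-30)<25)&(P[...,2]>197)&(P[...,2]<212)]
print(len(q),cv2.minEnclosingCircle(q[:,:2].astype(np.float32)) if len(q) else '',np.median(q[:,2]))
d=cam('wrist','w2.png'); P=cloud(d); q=P[(np.hypot(P[...,0]-505,P[...,1]-30)<25)&(P[...,2]>197)&(P[...,2]<212)]
print(len(q),cv2.minEnclosingCircle(q[:,:2].astype(np.float32)) if len(q) else '')
# fill
x,y,z=P[...,0],P[...,1],P[...,2]; c=np.array([505,30.]); rr=np.hypot(x-c[0],y-c[1]); a=np.degrees(np.arctan2(y-c[1],x-c[0])); C=d['color'].astype(int)
for k in range(-180,180,10):
    m=(rr<36)&(rr>16)&(z>90)&(z<135)&(a>=k)&(a<k+10)
    if m.sum()>3: print(k,m.sum(),C[m].mean(0).round(),end=' ; ')
E
```

```text
16.35 [504.82316313  30.3996786  342.80125182]
(array([504.6,  26.4]), 570)
122 ((503.3944396972656, 27.07651138305664), 13.7587251663208) 204.5358845238602
805 ((505.0740661621094, 28.048173904418945), 13.289566040039062)
-180 39 [44. 49. 37.] ; -170 35 [39. 43. 33.] ; -160 30 [36. 41. 31.] ; -150 21 [37. 42. 32.] ; -140 4 [42. 48. 37.] ; -70 13 [108. 108. 101.] ; -60 29 [114. 114. 106.] ; -50 35 [117. 116. 109.] ; -40 45 [68. 70. 62.] ; -30 42 [35. 39. 29.] ; -20 45 [37. 41. 32.] ; -10 46 [39. 44. 33.] ; 0 53 [45. 51. 38.] ; 10 50 [51. 57. 43.] ; 20 57 [57. 64. 48.] ; 30 57 [62. 70. 52.] ; 40 57 [67. 75. 56.] ; 50 60 [71. 79. 59.] ; 60 59 [74. 83. 62.] ; 70 62 [76. 86. 64.] ; 80 59 [77. 87. 65.] ; 90 59 [78. 87. 65.] ; 100 56 [77. 87. 64.] ; 110 56 [75. 84. 63.] ; 120 53 [72. 81. 60.] ; 130 52 [69. 77. 58.] ; 140 49 [65. 73. 55.] ; 150 44 [60. 67. 51.] ; 160 43 [55. 61. 46.] ; 170 40 [49. 55. 41.] ;
```

```bash
cat >> kin.py <<'E'
def check(wps,q,p,r,off=59,n=8):
    for g,rt in wps:
        g=np.array(g,float); g0=p+r.apply([0,0,off]); dr=(r.inv()*rt).as_rotvec()
        for k in range(1,n+1):
            rk=r*R.from_rotvec(dr*k/n); pk=g0+(g-g0)*k/n-rk.apply([0,0,off])
            qn,c=ik(pk,rk,q); bad=np.abs(qn-q).max()
            print(qn.round(2),'%.1e'%c,'STEP' if bad>.5 else '', 'LIM' if ((qn-LO<.03)|(HI-qn<.03)).any() else ''); q=qn
        p,r=pk,rk
    return q,p,r
E
python3 - <<'E'
from kin import *
s,p,r=pose()
rm=tool(112,15,-1); v=(504.5,28)
check([((*v,340),rm),((*v,69),rm)],s['joints'],p,r,n=6)
plan([((*v,340),rm,95,0),((*v,110),rm,95,0)],p,r,off=59,amax=9,vmax=45)
E
```

```text
[-0.18  0.27  1.75  0.23  1.19 -0.13] 7.2e-22  
[-0.27  0.3   1.73  0.41  1.32 -0.37] 1.3e-24  
[-0.34  0.36  1.71  0.55  1.48 -0.55] 5.9e-27  
[-0.39  0.43  1.68  0.66  1.65 -0.7 ] 5.7e-29  
[-0.42  0.5   1.66  0.74  1.82 -0.82] 1.2e-29  
[-0.43  0.58  1.63  0.81  1.99 -0.92] 1.6e-29  
[-0.43  0.64  1.67  0.79  1.92 -1.  ] 2.3e-30  
[-0.43  0.7   1.7   0.77  1.86 -1.06] 9.2e-31  
[-0.43  0.76  1.71  0.75  1.8  -1.12] 1.4e-30  
[-0.43  0.83  1.72  0.74  1.74 -1.17] 1.2e-29  
[-0.43  0.9   1.73  0.73  1.69 -1.22] 1.4e-28  
[-0.43  0.98  1.72  0.73  1.64 -1.27] 6.2e-28  
[[2.3,7.3,-2.9,-8,2,-5,95],[2.4,7.2,-3,-7,3,-4,95],[2.3,7.3,-2.9,-6,2,-5,95],[2.3,7.2,-3,-6,2,-4,95],[2.3,7.3,-2.9,-4,2,-5,95],[2.4,7.3,-3,-5,2,-3,95],[2.3,7.2,-2.9,-4,1,-4,95],[2.3,7.3,-3,-3,2,-2,95],[2.3,7.2,-2.9,-3,2,-3,95],[2.4,7.3,-2.9,-3,2,-1,95]]
[[0,0,0,-37,0,10,95],[0,0,0,-37,0,10,95],[0,0,0,-37,0,10,95],[0,0,0,-37,0,10,95],[0,0,0,-37,1,9,95],[0,0,0,-37,0,10,95]]
end [504.9  27.8 109.8] [-179.8  -75.   111.8]
```

jog_arm(
  motion=[
    [2.3, 7.3, -2.9, -8, 2, -5, 95],
    [2.4, 7.2, -3, -7, 3, -4, 95],
    [2.3, 7.3, -2.9, -6, 2, -5, 95],
    [2.3, 7.2, -3, -6, 2, -4, 95],
    [2.3, 7.3, -2.9, -4, 2, -5, 95],
    [2.4, 7.3, -3, -5, 2, -3, 95],
    [2.3, 7.2, -2.9, -4, 1, -4, 95],
    [2.3, 7.3, -3, -3, 2, -2, 95],
    [2.3, 7.2, -2.9, -3, 2, -3, 95],
    [2.4, 7.3, -2.9, -3, 2, -1, 95],
  ],
)

```text
t: 17.7
eef_pos: [524.5, -25.4, 349.2]
tcp_rot: [-3.112, -1.317, 1.928]
ft_force: [-0.3, 0.1, -0.1]
opening: 0.997
grip_force: 0.0
```

```bash
python3 - <<'E'
from kin import *
s,p,r=pose(); print(s['t'],p+r.apply([0,0,59]),np.degrees(s['tcp_rot']),s['opening'])
rm=tool(112,15,-1); v=(504.5,28)
plan([((*v,300),rm,95,2),((*v,110),rm,95,0)],p,r,off=59,vmax=45)
E
```

```text
17.7 [502.97661868  27.52897557 334.33243712] [-178.33128496  -75.44827109  110.45143299] 0.9974826763012324
[[-0.1,-0.2,-0.2,-16,1,4,95],[-0.1,-0.3,-0.2,-17,1,5,95],[0,0,0,-37,0,10,95],[0,0,0,-36,0,10,95],[0,0,0,-37,0,9,95],[0,0,0,-37,0,10,95],[0,0,0,-36,0,10,95]]
end [504.9  28.4 110.2] [179.9 -75.  112. ]
```

jog_arm(
  motion=[
    [-0.1, -0.2, -0.2, -16, 1, 4, 95],
    [-0.1, -0.3, -0.2, -17, 1, 5, 95],
    [0, 0, 0, -37, 0, 10, 95],
    [0, 0, 0, -36, 0, 10, 95],
    [0, 0, 0, 0, 0, 0, 95],
  ],
)

```text
t: 18.32
eef_pos: [525.5, -23.7, 237.7]
tcp_rot: [-3.125, -1.305, 1.938]
ft_force: [0.2, 0.5, 0.4]
opening: 0.999
grip_force: 0.0
```

```bash
python3 - <<'E'
from kin import *
s,p,r=pose(); print(s['t'],p+r.apply([0,0,59]),np.degrees(s['tcp_rot']),s['ft_force'])
rm=tool(112,15,-1); v=(504.5,28)
plan([((*v,69),rm,95,0)],p,r,off=59,vmax=35)
d=cam('side','s4.png')
E
```

```text
18.325 [504.14249861  29.04829652 222.16554659] [-179.07759257  -74.75314095  111.03597462] [0.20759047 0.54893621 0.439599  ]
[[0,0,-0.1,-30,0,8,95],[0,0.1,0,-29,0,8,95],[0,0,-0.1,-30,0,7,95],[0,0.1,0,-30,0,8,95],[0,0,-0.1,-29,0,8,95]]
end [504.2  28.   69.3] [179.8 -75.  112.2]
```

View pics/s4.png

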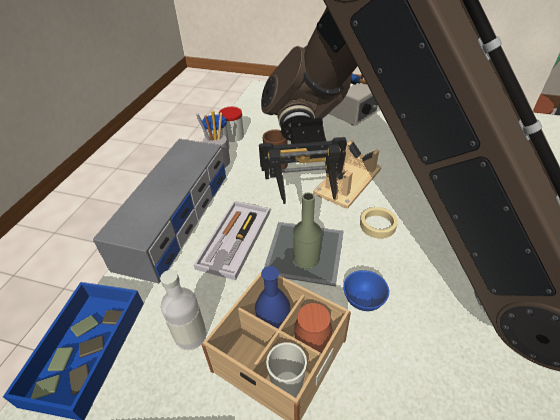

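The open fingers straddle the vase neck line at (308,195), above the vase standing upright on the mat at (308,240). Nothing else has moved.

jog_arm(
  motion=[
    [0, 0, -0.1, -30, 0, 8, 95],
    [0, 0.1, 0, -29, 0, 8, 95],
    [0, 0, -0.1, -30, 0, 7, 95],
    [0, 0.1, 0, -30, 0, 8, 95],
    [0, 0, -0.1, -29, 0, 8, 95],
    [0, 0, 0, 0, 0, 0, 95],
    [0, 0, 0, 0, 0, 0, 95],
  ],
)

```text
t: 19.25
eef_pos: [527.0, -25.2, 88.1]
tcp_rot: [3.121, -1.306, 1.975]
ft_force: [-0.0, 0.6, -0.6]
opening: 0.998
grip_force: 0.0
```

```bash
python3 - <<'E'
from kin import *
s,p,r=pose(); print(s['t'],p+r.apply([0,0,59]),np.degrees(s['tcp_rot']),s['ft_force'],r.as_matrix().round(3).tolist())
E
```

```text
19.25 [505.75659039  27.58759695  72.62705498] [178.80604171 -74.82249287 113.15924787] [-0.01017952  0.63521283 -0.61265607] [[-0.103, 0.927, -0.36], [0.241, 0.375, 0.895], [0.965, 0.005, -0.262]]
```

jog_arm(
  motion=[
    [0, 0, 0, 0, 0, 0, 75],
    [0, 0, 0, 0, 0, 0, 66],
    [0, 0, 0, 0, 0, 0, 50],
    [0, 0, 0, 0, 0, 0, 50],
    [0, 0, 0, 0, 0, 0, 50],
  ],
)

```text
t: 19.88
eef_pos: [526.3, -25.1, 86.6]
tcp_rot: [3.127, -1.308, 1.969]
ft_force: [-3.1, -2.3, 4.0]
opening: 0.646
grip_force: 30.0
```

```bash
python3 - <<'E'
from kin import *
s,p,r=pose(); g=p+r.apply([0,0,59]); print(s['t'],g,s['opening'],s['grip_force'],s['ft_force'],np.degrees(s['tcp_rot']))
hg=g[2]-4   # grip height over foot
O=np.array([456.5,-290.5]); gf=O+(100-hg)*XC
print('grip height',hg,'target',gf)
rm=tool(112,15,-1); rf=tool(71.3,105,-1)
w=[((500,20,260),rm),((*gf,260),rf),((*gf,100),rf),((*gf,85),rf)]
check(w,s['joints'],p,r,n=5)
E
```

```text
19.875 [504.93189462  27.73511785  71.24919398] 0.6458040314854587 29.979317486286163 [-3.14769073 -2.26308912  3.98592153] [179.18410728 -74.95702524 112.825941  ]
grip height 67.24919397593288 target [ 445.99966614 -321.52190007]
[-0.43  0.91  1.73  0.73  1.68 -1.23] 7.5e-31  
[-0.43  0.85  1.73  0.73  1.73 -1.19] 6.0e-32  
[-0.44  0.79  1.72  0.74  1.78 -1.15] 1.5e-30  
[-0.44  0.74  1.71  0.75  1.83 -1.11] 4.0e-30  
[-0.44  0.68  1.7   0.76  1.88 -1.06] 1.1e-30  
[-0.53  0.57  1.69  0.6   1.72 -0.92] 2.3e-25  
[-0.59  0.48  1.68  0.43  1.55 -0.78] 2.4e-24  
[-0.62  0.4   1.69  0.23  1.37 -0.63] 5.7e-20  
[-0.63  0.36  1.72  0.    1.17 -0.43] 3.1e-30  
[-0.63  0.34  1.76 -0.3   0.98 -0.14] 9.0e-23  
[-0.63  0.38  1.8  -0.32  0.91 -0.12] 3.0e-26  
[-0.63  0.42  1.83 -0.34  0.84 -0.08] 3.9e-26  
[-0.63  0.46  1.87 -0.36  0.77 -0.05] 5.9e-26  
[-0.63  0.51  1.9  -0.39  0.7  -0.01] 7.4e-26  
[-0.63  0.56  1.92 -0.43  0.63  0.04] 7.2e-26  
[-0.63  0.56  1.92 -0.44  0.62  0.05] 1.2e-29  
[-0.63  0.57  1.92 -0.44  0.62  0.05] 2.2e-29  
[-0.63  0.57  1.93 -0.44  0.61  0.06] 2.1e-29  
[-0.63  0.58  1.93 -0.45  0.61  0.06] 1.7e-29  
[-0.63  0.58  1.93 -0.45  0.6   0.07] 3.6e-29
```

```bash
python3 - <<'E'
from kin import *
s,p,r=pose(log=False)
gf=(446,-321.5)
plan([((503,24,90),r,50,2),((500,20,260),r,50,5),((*gf,260),tool(71.3,105,-1),50,14)],p,r,off=59)
E
```

```text
[[0,0,0,9,-2,-4,50],[0,0,0,8,-1,-4,50],[0,0,0,33,-1,-9,50],[0,0,0,33,-1,-9,50],[0,0,0,32,0,-10,50],[0,0,0,33,-1,-9,50],[0,0,0,33,-1,-9,50],[-1.6,-6.1,2.8,1,-14,-20,50],[-1.6,-6.2,2.8,-2,-13,-20,50],[-1.6,-6.1,2.8,-5,-13,-19,50]]
[[-1.6,-6.1,2.8,-7,-11,-18,50],[-1.6,-6.2,2.8,-9,-10,-17,50],[-1.6,-6.1,2.8,-11,-9,-15,50],[-1.6,-6.1,2.8,-14,-7,-13,50],[-1.6,-6.2,2.8,-15,-6,-11,50],[-1.6,-6.1,2.8,-16,-5,-9,50],[-1.6,-6.1,2.8,-17,-3,-7,50],[-1.6,-6.2,2.7,-18,-2,-3,50],[-1.6,-6.1,2.8,-19,0,-2,50],[-1.6,-6.2,2.8,-18,0,1,50]]
[[-1.5,-6.1,2.8,-18,2,4,50]]
end [ 446.2 -321.7  260.5] [-179.9   15.    71.3]
```

jog_arm(
  motion=[
    [0, 0, 0, 9, -2, -4, 50],
    [0, 0, 0, 8, -1, -4, 50],
    [0, 0, 0, 33, -1, -9, 50],
    [0, 0, 0, 33, -1, -9, 50],
    [0, 0, 0, 32, 0, -10, 50],
    [0, 0, 0, 33, -1, -9, 50],
    [0, 0, 0, 33, -1, -9, 50],
    [-1.6, -6.1, 2.8, 1, -14, -20, 50],
    [-1.6, -6.2, 2.8, -2, -13, -20, 50],
    [-1.6, -6.1, 2.8, -5, -13, -19, 50],
  ],
)

```text
t: 21.12
eef_pos: [502.8, -101.0, 293.0]
tcp_rot: [-2.974, -0.968, 1.677]
ft_force: [-0.3, -0.5, -4.7]
opening: 0.645
grip_force: 30.0
```

jog_arm(
  motion=[
    [-1.6, -6.1, 2.8, -7, -11, -18, 50],
    [-1.6, -6.2, 2.8, -9, -10, -17, 50],
    [-1.6, -6.1, 2.8, -11, -9, -15, 50],
    [-1.6, -6.1, 2.8, -14, -7, -13, 50],
    [-1.6, -6.2, 2.8, -15, -6, -11, 50],
    [-1.6, -6.1, 2.8, -16, -5, -9, 50],
    [-1.6, -6.1, 2.8, -17, -3, -7, 50],
    [-1.6, -6.2, 2.7, -18, -2, -3, 50],
    [-1.6, -6.1, 2.8, -19, 0, -2, 50],
    [-1.6, -6.2, 2.8, -18, 0, 1, 50],
  ],
)

```text
t: 22.38
eef_pos: [453.6, -289.1, 319.1]
tcp_rot: [-3.106, 0.158, 1.29]
ft_force: [-0.8, 0.4, -4.5]
opening: 0.645
grip_force: 30.0
```

jog_arm(
  motion=[
    [-1.5, -6.1, 2.8, -18, 2, 4, 50],
    [0, 0, 0, 0, 0, 0, 50],
    [0, 0, 0, 0, 0, 0, 50],
  ],
)

```text
t: 22.75
eef_pos: [450.9, -306.5, 317.5]
tcp_rot: [-3.14, 0.26, 1.245]
ft_force: [-0.1, -0.1, -5.0]
opening: 0.645
grip_force: 30.0
```

```bash
python3 - <<'E'
from kin import *
s,p,r=pose(); print(s['t'],p+r.apply([0,0,59]),np.degrees(s['tcp_rot']),s['ft_force'],s['opening'])
plan([((446,-321.5,145),tool(71.3,105,-1),50,5)],p,r,off=59)
d=cam('side','s5.png'); np.save('s5.npy',cloud(d))
d=cam('wrist','w5.png'); np.save('w5.npy',cloud(d))
a=cv2.imread('pics/s5.png')[60:340,200:560]; b=cv2.imread('pics/w5.png')
cv2.imwrite('pics/s5w5.png',np.vstack([cv2.resize(a,(400,300)),cv2.resize(b,(400,300))]))
E
```

```text
22.75 [ 445.9620048  -320.81297251  260.45994415] [-179.91761065   14.88104105   71.32329954] [-0.1462829  -0.14672548 -4.99009781] 0.6449091154961846
[[0,0,0,6,0,22,50],[0,0,0,6,0,23,50],[0,-0.1,0,5,0,22,50],[-0.1,0,0,6,0,22,50],[0,0,0,6,0,23,50]]
end [ 445.7 -321.7  144.8] [180.   15.   71.3]
```

View pics/s5w5.png

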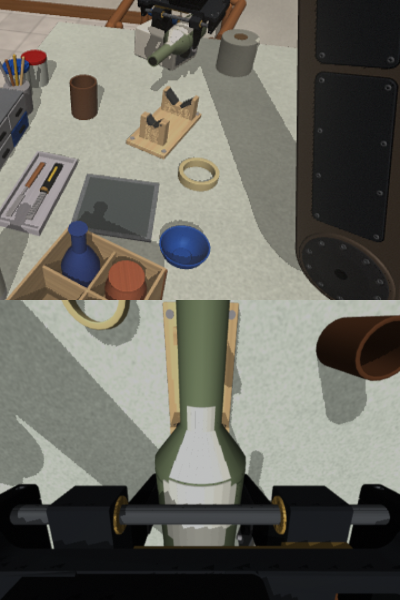

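```bash
python3 - <<'E'
from h import *
s,p,r=pose(log=False); g=p+r.apply([0,0,59]); h=-np.array([-np.cos(np.radians(71.3)),-np.sin(np.radians(71.3)),0]); l=np.array([-h[1],h[0],0])
for n in ('w5','s5'):
    P=np.load(n+'.npy'); q=P.reshape(-1,3); q=q[np.isfinite(q[:,0])]-g; t,la,z=q@h,q@l,q[:,2]
    for a in list(range(-30,140,15)):
        m=(t>a)&(t<a+15)&(abs(la)<40)&(z>-30)&(z<40)
        if m.sum()>15: print(n,a,m.sum(),'zmax',np.percentile(z[m],97).round(1),'lat',np.percentile(la[m],[2,98]).round(1))
    m=(abs(la)<20)&(abs(z)<25)&(t>60); print('tmax',t[m].max() if m.any() else None)
E
```

```text
w5 -30 1064 zmax 33.4 lat [-27.  28.]
w5 -15 1714 zmax 33.7 lat [-23.6  23. ]
w5 0 1319 zmax 39.1 lat [-36.6  36.9]
w5 15 3982 zmax 34.2 lat [-38.6  38.6]
w5 30 5296 zmax 33.1 lat [-27.3  27.1]
w5 45 3842 zmax 24.6 lat [-19.7  19.2]
w5 60 2080 zmax 16.0 lat [-12.6  11.4]
w5 75 2493 zmax 15.5 lat [-12.7  11.2]
w5 90 3057 zmax 15.6 lat [-13.  11.]
w5 105 3817 zmax 15.7 lat [-13.1  10.9]
w5 120 397 zmax 15.9 lat [-13.4  10.9]
tmax 122.05503967464442
s5 -15 42 zmax 32.9 lat [-31.9  39.1]
s5 0 142 zmax 35.3 lat [-36.1  39.1]
s5 15 164 zmax 37.9 lat [-38.7  38.8]
s5 30 221 zmax 31.8 lat [-26.4  29.4]
s5 45 149 zmax 23.3 lat [-18.1  20.6]
s5 60 44 zmax 14.8 lat [-8.2 12.4]
s5 75 44 zmax 14.5 lat [-7.3 12.9]
s5 90 43 zmax 14.3 lat [-10.2  12. ]
s5 105 50 zmax 14.8 lat [-8.6 11.6]
s5 120 104 zmax 14.3 lat [-13.1  11.1]
tmax 136.98451417848156
```

jog_arm(
  motion=[
    [0, 0, 0, 6, 0, 22, 50],
    [0, 0, 0, 6, 0, 23, 50],
    [0, 0, 0, 5, 0, 22, 50],
    [0, 0, 0, 6, 0, 22, 50],
    [0, 0, 0, 6, 0, 23, 50],
    [0, 0, 0, 4, 0, 16, 50],
    [0, 0, 0, 4, 0, 16, 50],
    [0, 0, 0, 2, 0, 8, 50],
    [0, 0, 0, 1, 0, 4, 50],
    [0, 0, 0, 0, 0, 0, 50],
  ],
)

```text
t: 24.1
eef_pos: [450.5, -308.9, 156.5]
tcp_rot: [3.142, 0.262, 1.244]
ft_force: [-0.5, 1.0, -4.3]
opening: 0.645
grip_force: 30.0
```

```bash
python3 - <<'E'
from kin import *
s,p,r=pose(); print(s['t'],p+r.apply([0,0,59]),np.degrees(s['tcp_rot']),s['ft_force'],s['opening'])
E
```

```text
24.1 [ 445.62733899 -323.38251386   99.47629942] [179.99806358  15.03522977  71.2878415 ] [-0.46381892  0.97494113 -4.2862235 ] 0.6449829011182624
```

jog_arm(
  motion=[
    [0, 0, 0, 2, 0, 4, 50],
    [0, 0, 0, 1, 0, 3, 50],
    [0, 0, 0, 1, 0, 2, 50],
    [0, 0, 0, 0.3, 0, 1, 50],
    [0, 0, 0, 0.3, 0, 1, 50],
    [0, 0, 0, 0, 0, 0, 50],
  ],
)

```text
t: 24.85
eef_pos: [451.0, -307.3, 144.5]
tcp_rot: [-3.141, 0.262, 1.244]
ft_force: [0.0, -0.0, -4.7]
opening: 0.647
grip_force: 30.0
```

jog_arm(
  motion=[
    [0, 0, 0, 0.3, 0, 1, 50],
    [0, 0, 0, 0.3, 0, 1, 50],
    [0, 0, 0, 0, 0, 0, 50],
  ],
)

```text
t: 25.22
eef_pos: [451.0, -307.2, 142.4]
tcp_rot: [-3.141, 0.262, 1.244]
ft_force: [-0.4, 0.3, -4.8]
opening: 0.647
grip_force: 30.0
```

jog_arm(
  motion=[
    [0, 0, 0, 0.2, 0, 0.7, 50],
    [0, 0, 0, 0.2, 0, 0.7, 50],
    [0, 0, 0, 0, 0, 0, 50],
  ],
)

```text
t: 25.6
eef_pos: [451.0, -307.3, 141.9]
tcp_rot: [3.141, 0.263, 1.244]
ft_force: [-2.8, 2.6, 8.4]
opening: 0.644
grip_force: 30.0
```

jog_arm(
  motion=[
    [0, 0, 0, -0.1, 0, -0.3, 50],
    [0, 0, 0, 0, 0, 0, 63],
    [0, 0, 0, 0, 0, 0, 68],
    [0, 0, 0, 0, 0, 0, 92],
    [0, 0, 0, 0, 0, 0, 92],
    [0, 0, 0, 0, 0, 0, 92],
    [0, 0, 0, -4, 0, -15, 92],
    [0, 0, 0, -9, 0, -35, 92],
    [0, 0, 0, -13, 0, -48, 92],
    [0, 0, 0, -13, 0, -48, 92],
  ],
)

```text
t: 26.85
eef_pos: [450.9, -306.7, 295.1]
tcp_rot: [3.141, 0.262, 1.244]
ft_force: [-0.0, -0.4, 0.4]
opening: 0.965
grip_force: 0.0
```

```bash
python3 - <<'E'
from kin import *
s,p,r=pose(); print(s['t'],p,s['ft_force'],s['opening'])
d=cam('wrist','w6.png')
P=cloud(d); O=np.array([456.5,-290.5,0]); x=np.array([*XC,0]); l=np.array([-x[1],x[0],0])
q=P.reshape(-1,3); q=q[np.isfinite(q[:,0])]-O; t,la,z=q@x,q@l,q[:,2]
for a in range(-105,100,15):
    m=(t>a)&(t<a+15)&(abs(la)<35)&(z>60)&(z<130)
    if m.sum()>15: print(a,m.sum(),'zmax',np.percentile(z[m],97).round(1),'lat',np.percentile(la[m],[2,98]).round(1),t[m].min().round(1))
E
```

```text
26.85 [ 450.8985115  -306.74164663  295.05755596] [-0.011646   -0.42167217  0.416109  ] 0.9647452676919939
-105 547 zmax 100.3 lat [-11.9  13.1] -100.4
-90 835 zmax 100.1 lat [-26.1  24.6] -90.0
-75 1763 zmax 99.6 lat [-32.   33.2] -75.0
-60 886 zmax 100.1 lat [-30.4  31.9] -59.9
-45 572 zmax 100.4 lat [-11.6  12.5] -45.0
-30 772 zmax 107.6 lat [-17.3  17.6] -30.0
-15 1285 zmax 117.2 lat [-26.8  26.9] -14.9
0 1093 zmax 118.6 lat [-28.4  28.4] 0.0
15 985 zmax 118.6 lat [-28.5  28.4] 15.0
30 920 zmax 118.5 lat [-28.4  28.3] 30.0
45 861 zmax 118.4 lat [-29.9  30.3] 45.0
60 842 zmax 118.5 lat [-33.7  33.7] 60.0
75 750 zmax 118.0 lat [-30.9  32.2] 75.0
90 214 zmax 117.4 lat [-27.3  26.2] 90.0
```

View pics/w6.png

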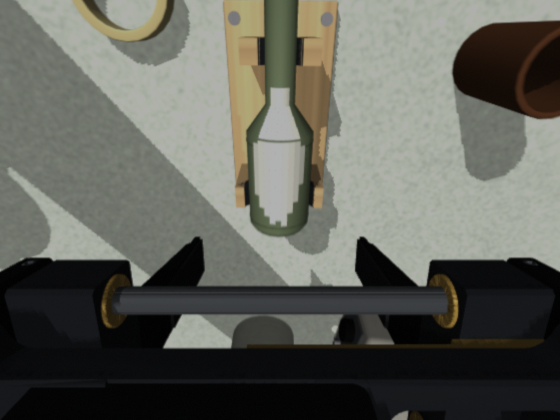

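The vase lies in both saddles (280,50 and 280,190) with the white fill centred on top. Its mouth measures x ≈ -100 mm in the cradle frame, where it belongs, and the axis is level. I am handing the job in.

```bash
python3 -c "
from cell import env
print(env.job_done())"
```

```text
the job is handed in; nothing more can be done
None
```

I handed the job in after about 27 s of the 72 s: the rasp lies in the tool tray, and the vase stood on the mat and now lies level in the padded cradle, neck in the narrow saddle and fill uppermost; no verdict came back.

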